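Rock the tight dust plug out of a tilted workhead

TASK

Clear the small tilted workhead for its next collet: its spindle bore is shut by a tight rubber plug. Grip the plug by its bar and rock it from side to side, towards one cheek of the workhead and then the other, a few degrees each way and several times, while drawing it out along the leaning bore; the workhead stands loose on the plate, so do not drag, lift or tip it. Then put the plug into the open parts tin, which must stay upright, and let go.

Things in the scene. Friction and masses are not known exactly. Their poses are not given: they have to be found in the camera images.
- workhead: small tilting workhead standing loose on the plate, 5.4 kg: grey cast foot 136 x 104 x 16 mm, two upright grey cheeks (round tops 93 mm high, outer faces 98 mm apart) carrying a leaning spindle. Origin: centre of the foot's underside; z up, x to its back (the spindle leans to -x), y from cheek to cheek. A pull of 25 to 33 N along the bore slides it.
- spindle: the workhead's spindle: silver housing with a knurled steel nose ring 68 mm across, always leaning 36 degrees from vertical. Origin: centre of the bore's mouth in the ring's flat face, about 108 mm above the plate. z points out of the bore (up and to the workhead's front), y is level from cheek to cheek, x points up and to the back. The bore is 30 mm wide, 28 mm deep.
- bore_lips (a point): on the bore's axis, 11 mm below the nose face: the middle of four hidden sprung rubber lips (5 to 17 mm below the face) that grip the plug's shank; rock the plug about this point, about the spindle's x axis. Axes as the spindle's.
- guard_edge (a point): middle of the free upper edge of a grey sheet-metal dust guard, 80 mm wide, that stands behind the nose parallel to the bore: 64 mm from the bore's axis on the spindle's +x side, reaching 70 mm beyond the nose face. It bars the way from straight above, so the tool has to come in along the leaning bore.
- plug_centre (a point): half-way up the black rubber plug (32 to 63 g, 56 mm long), on its axis, 8 mm above its flange's underside. Ribbed shank 27 mm in diameter and 20 mm long, at the start fully in the bore; round flange 34 mm in diameter, 4 mm thick, resting on the nose face; grip bar on top. z runs along the plug, out of the bore; x and y start parallel to the spindle's.
- plug_grip (a point): where to grip the plug: on its axis, 26 mm above the flange's underside, 46 mm above the shank's end. The bar is 26 mm along x, 18 mm thick along y (flat sides face the cheeks), from 4 to 36 mm above the flange's underside. Straight out it would take over 45 N; rocked 4 to 7 degrees each way it comes some 1.5 mm a swing at 10 to 20 N. It is free 20 mm out. Axes as plug_centre.
- tin_centre (a point): half-way up the open round parts tin, grey sheet metal, loose, 120 g, a few small screws on its floor: 62 mm outside diameter, 34 mm high, inside about 48 mm across, floor 3 mm above the plate. This point is on its axis, 17 mm above the plate. A brown grinding wheel of like size lies elsewhere and is not the tin.

How it is judged:
By the outcome, as a careful person would: the job done as asked, in the order asked, and still so for the second after the job is handed in, with the robot touching nothing.
It also fails if it takes over 58 s, if anything falls off the work surface, if the arm or the gripper's body presses on something with over 40 N, if the wrist force passes 120 N, or if a joint passes its speed limit or range.

ROBOT

A 6-joint arm with a two-finger parallel gripper is mounted at the origin on a cart in front of the work surface, level with it; the furniture and walls round the work are solid. World frame = base frame: x ahead of the robot, y to its left, z up, the work surface at z = 0. Lengths are in m, angles in rad, forces in N, time in s.
With the tool pointing down it reaches from about 0.35 to 0.725 m from the base axis. Payload 4.3 kg.
Tool frame: the origin (TCP) lies between the finger pads; the fingertips stand 25 mm ahead of it and the grasp point (between the pads) lies 6 mm ahead of it; z points along the fingers, y is the line along which they close (so a half turn about z gives the same grasp; the last joint's range is limited). The gripper opens to 85 mm and grips with 20 to 120 N. Pads are 22 mm wide; open, the fingers measure 114 mm over their backs; the gripper's body (76 mm by 85 mm) begins 54 mm behind the grasp point. The pads swing forward as they close: fully open they stand 13 mm farther back than shut.
Start: joints at [1.094, 0.377, 0.081, 1.274, 0, 1.46], TCP at [0.206, 0.537, 0.256] pointing down, gripper open.
Joint ranges: [-2.72, 2.72], [-0.84, 1.66], [-1.02, 1.22], [-1.77, 2.12], [-1.37, 1.28], [-3.14, 3.14]. Speed limits (rad/s): [2.57, 2.57, 3.14, 3.14, 3.14, 3.14].

INTERFACE

Orientations are given as [roll, pitch, yaw] about the fixed x, y, z axes, in that order (R = Rz(yaw) Ry(pitch) Rx(roll)).
In Python, from plant import observe, read_camera, hand_in gives the robot as it stands.
- The arm moves only by the shell command python3 -m creep 'ROWS' [OPENING] [FORCE]. ROWS is JSON, a list that holds one entry, the list of rows, each a list of 6 numbers: the shift along the world's x, y, z as a fraction of full scale, then the turn, a rotation vector about the world's x, y, z as a fraction of full scale. A call has 1 to 20 rows; each row shifts and turns the commanded pose from where the row before left it; what a row does not reach is not made up. Full scale, the value 1, is 0.02 m for a shift and 0.1 rad for a turn. A row lasts 1/12 s, in which the tool goes at most 41.7 mm and 7.16 degrees, less where a joint would pass 70% of its speed; a pose out of reach is approached as far as the arm can. A call with a number of a shift or a turn outside -1 to 1 is refused whole. A call with a gripper value outside its range is refused whole. OPENING is the closure, from -1 (fully open) to 1 (shut), set as the call begins (- or left out, the last holds). The fingers move at their own pace and stop on an object; FORCE is the grip in N (left out, the last holds). Time passes only in rows, so rows that do not move let the fingers close. It gives the time, the measured TCP pose, the force, the opening and the grip force at its end, in the units of the state.
- observe(): the state, without advancing time (a new reading comes with each control period).
- read_camera(name): name is "scene" or "side" or "wrist"; returns a dict with "color" (400x640x3 uint8, red, green, blue), "range_z" (400x640 float32, m along the optical axis (not along the pixel's ray), 0 where there is no reading), "vfov" (degrees; the focal length in pixels is half the picture's height over the tangent of half this angle, whatever the lens; pixels are square), "cx", "cy" (the principal point, pixels), "k1" (the pictures are not rectified: a ray, as slopes to the right and down, at radius r is drawn at 1 + k1 r^2 times it, then the intrinsics apply), "rvec" (rotation vector, rad) and "tvec" (3), from world to camera coordinates, as OpenCV has them. Camera axes: x right, y down, z forward; pixel columns grow to the right and rows downward; lengths in m; the calibration is good to about 2 mm. A picture is of the moment at which its call begins.
- hand_in(): hands the job in; it is judged then, once.
The state is a dict: "clock": time; "joint_pos": joint angles; "joint_vel": joint speeds; "joint_torque": joint torques, N m; "position": TCP position; "orientation": TCP orientation; "ft_force": force on the tool from outside, world axes, zero at the start; "torque": the same for the moment, N m; "opening": finger opening in m; "gripper_force": force on a finger pad.
Only numpy, scipy, OpenCV 4.12 (cv2) and the standard library are available. Lean on these libraries where they do the work, as an engineer would, in place of code of your own. Each camera call takes 0.05 s, during which the arm holds its last target. There are 200 camera calls.

## Working session

There is one attempt and no reset: what is moved stays moved. The work goes in short steps, Python scripts to look and compute and a shell command to move; the robot and the scene stay as the last step left them, time stands still between calls to the robot, and variables do not carry over. Pictures are saved under pics/ and viewed, at most 10 in all, crops included, and the job is handed in when it is done.

```bash
mkdir -p pics
cat > h.py <<'E'
import numpy as np,cv2
from scipy.spatial.transform import Rotation as R
from plant import observe, read_camera, hand_in
def grab(n):
    c=read_camera(n); np.savez(''+n+'.npz',**c); cv2.imwrite('pics/'+n+'_raw.png',c['color'][:,:,::-1]); return c
def load(n): return np.load(''+n+'.npz')
def cloud(c):
    f=200/np.tan(np.radians(float(c['vfov']))/2); 
    v,u=np.mgrid[0:400,0:640]; xd=(u-c['cx'])/f; yd=(v-c['cy'])/f
    x,y=xd.copy(),yd.copy()
    for _ in range(20):
        s=1+float(c['k1'])*(x*x+y*y); x=xd/s;y=yd/s
    z=c['range_z']; P=np.stack([x*z,y*z,z],-1)
    Rm=R.from_rotvec(np.ravel(c['rvec'])).as_matrix()
    W=(P-np.ravel(c['tvec']))@Rm; W[z==0]=np.nan
    return W
E
python3 - <<'E'
from h import *
a=[grab(n) for n in('scene','side','wrist')]
im=np.vstack([np.hstack([cv2.resize(a[0]['color'],(480,300)),cv2.resize(a[1]['color'],(480,300))])])
cv2.imwrite('pics/a.png',a[0]['color'][:,:,::-1]);cv2.imwrite('pics/b.png',a[1]['color'][:,:,::-1])
print({k:v for k,v in observe().items()})
for c in a: print(c['vfov'],c['k1'],c['rvec'],c['tvec'])
E
```

```text
{'clock': 0.15, 'joint_pos': array([1.09370272e+00, 3.77905447e-01, 7.99768762e-02, 1.27439059e+00,
       3.55429290e-07, 1.46049880e+00]), 'joint_vel': array([ 0.00123937, -0.00146326,  0.00351586,  0.00020409, -0.00090336,
       -0.00050323]), 'joint_torque': array([ 8.58926251e-04, -4.64036000e+01,  2.70170939e+01,  1.38709671e-02,
       -1.05003910e-04, -2.61376908e-05]), 'position': array([0.20600057, 0.53636249, 0.25558674]), 'orientation': array([-3.14007911e+00, -1.67978057e-04,  2.77479645e+00]), 'ft_force': array([-0.23918252, -0.69726605,  0.00932116]), 'torque': array([ 0.05520467,  0.00781419, -0.02386523]), 'gripper_force': 0.0, 'opening': 0.08548338460766046}
45.258792817157556 0.017362286523985245 [ 2.20730415 -0.44350137  0.24458947] [-0.48431454  0.19679946  1.12187939]
47.078749520495506 -0.11578101464934791 [-0.0378969  -2.66108065  1.66876709] [0.52973866 0.12397348 1.18430629]
69.52624582632083 -0.038693829241003355 [-2.39778769 -1.6489857  -0.22100538] [-0.57466792 -0.03339481  0.37887975]
```

View pics/a.png

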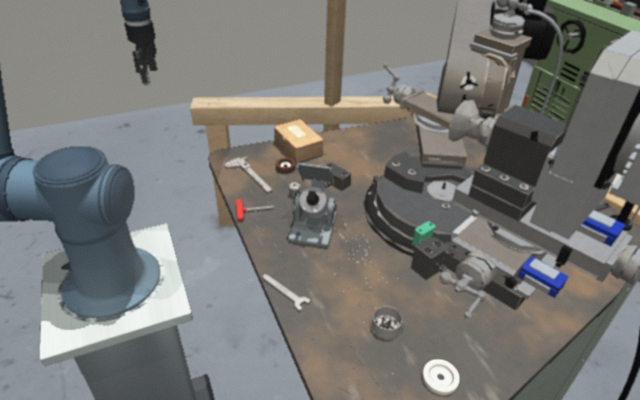

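View pics/b.png

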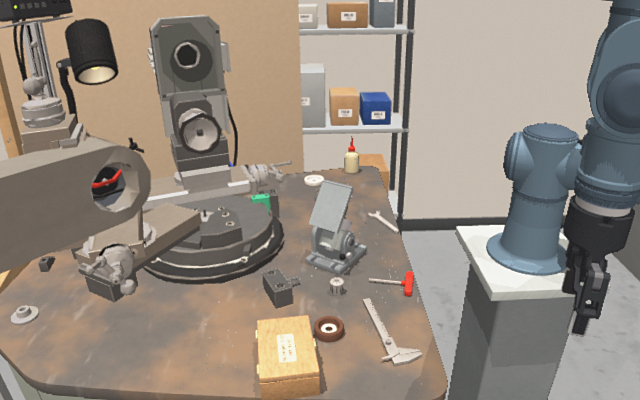

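Scene: workhead about (313,205) with the black plug at (313,198); tin with screws at (387,322). A white wheel lies at (441,376) and a brown one at (285,166). Side view: the guard (330,207) hides the nose.

Run:
```python
from h import *
c=load('scene');W=cloud(c);im=c['color'][:,:,::-1]
cv2.imwrite('pics/c.png',np.hstack([cv2.resize(im[155:255,270:360],(405,450),interpolation=cv2.INTER_CUBIC),cv2.resize(im[295:351,360:411],(395,434),interpolation=cv2.INTER_CUBIC)]) if 0 else cv2.resize(im[150:255,260:370],(770,595)[:2] and (610,582),interpolation=cv2.INTER_CUBIC))
for p in [(313,205),(313,198),(387,322),(285,166),(318,172),(441,376)]: print(p,W[p[1],p[0]].round(3))
t=W[300:345,365:408].reshape(-1,3); t=t[(t[:,2]>.027)&(t[:,2]<.045)]; print('tin rim',len(t),t.min(0),t.max(0),t.mean(0))
# circle fit
A=np.c_[2*t[:,:2],np.ones(len(t))];s=np.linalg.lstsq(A,(t[:,:2]**2).sum(1),rcond=None)[0];print(s[:2],np.sqrt(s[2]+s[0]**2+s[1]**2))
w=W[150:255,260:370].reshape(-1,3); 
x0,y0=W[205,313][:2]
w=w[(abs(w[:,0]-x0)<.16)&(abs(w[:,1]-y0)<.16)&(w[:,2]>.008)]
print(len(w),w.min(0),w.max(0))
np.save('w.npy',w)
for lo,hi in [(.008,.03),(.03,.06),(.06,.09),(.09,.12),(.12,.15),(.15,.2)]:
    q=w[(w[:,2]>lo)&(w[:,2]<hi)]; print(lo,len(q),q.min(0).round(3),q.max(0).round(3))
s=load('side');Ws=cloud(s)
for p in [(330,207),(349,240),(337,285)]: print(p,Ws[p[1],p[0]].round(3))
g=Ws[190:225,318:345].reshape(-1,3);m=g.mean(0);u,sv,vt=np.linalg.svd(g-m);print(m,vt[2],sv/np.sqrt(len(g)))
```

```text
(313, 205) [ 0.494 -0.031  0.1  ]
(313, 198) [ 0.488 -0.042  0.133]
(387, 322) [ 0.531 -0.356  0.012]
(285, 166) [ 0.535  0.292 -0.001]
(318, 172) [0.52  0.002 0.173]
(441, 376) [ 0.572 -0.501 -0.001]
tin rim 111 [ 0.49683832 -0.3886002   0.02709829] [ 0.55827189 -0.32782552  0.03552901] [ 0.52840458 -0.35764569  0.0301648 ]
[ 0.52741464 -0.35831833] 0.0295462947580808
2924 [ 0.40201339 -0.09247657  0.008012  ] [0.65361011 0.12913105 0.20698246]
0.008 1221 [ 0.402 -0.092  0.008] [0.654 0.129 0.03 ]
0.03 246 [ 0.461 -0.051  0.03 ] [0.653 0.129 0.06 ]
0.06 253 [ 0.459 -0.046  0.06 ] [0.563 0.08  0.09 ]
0.09 558 [ 0.465 -0.049  0.09 ] [0.566 0.063 0.12 ]
0.12 302 [ 0.474 -0.047  0.12 ] [0.567 0.056 0.15 ]
0.15 269 [ 0.466 -0.038  0.15 ] [0.555 0.041 0.199]
(330, 207) [0.521 0.021 0.155]
(349, 240) [0.476 0.04  0.074]
(337, 285) [0.51  0.161 0.03 ]Traceback (most recent call last):
  File "<stdin>", line 17, in <module>
    u, s, vh = gufunc(a, signature=signature)
               ~~~~~~^^^^^^^^^^^^^^^^^^^^^^^^
    raise LinAlgError("SVD did not converge")
numpy.linalg.LinAlgError: SVD did not converge
```

View pics/c.png

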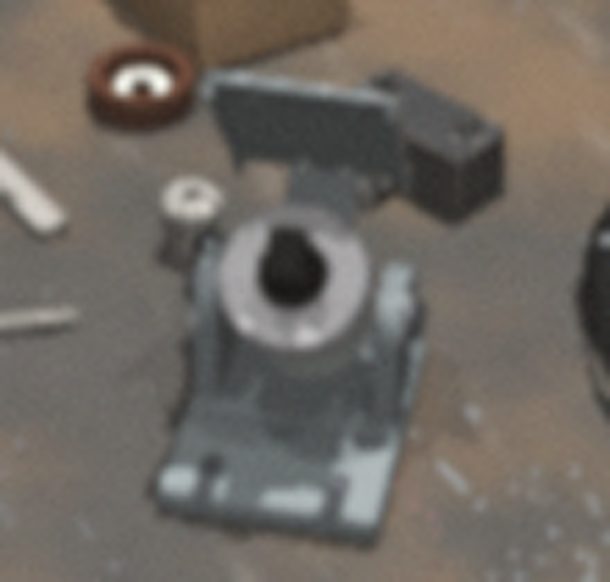

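The crop shows the ring centred near (313,200), plug bar in front, guard at the top, and workhead front towards the camera (−y).

```bash
cat > fit.py <<'E'
from h import *
from scipy.optimize import least_squares
def frame(psi):
    xb=np.array([np.cos(psi),np.sin(psi),0]); a=np.radians(36)
    z=-np.sin(a)*xb+np.cos(a)*np.array([0,0,1]); x=np.cos(a)*xb+np.sin(a)*np.array([0,0,1])
    return np.c_[x,np.cross(z,x),z]
E
python3 - <<'E'
from fit import *
def plane(g):
    g=g[~np.isnan(g).any(1)]
    for _ in range(8):
        m=np.median(g,0);m=g.mean(0);n=np.linalg.svd(g-m)[2][2];d=(g-m)@n
        s=np.median(abs(d))*1.48; g=g[abs(d)<max(2.5*s,.001)]
    if n[2]<0:n=-n
    return m,n,s,len(g)
W=cloud(load('scene'));Ws=cloud(load('side'))
for nm,g in(('guard side',Ws[190:225,318:345]),('guard scene',W[167:177,301:330])):
    m,n,s,k=plane(g.reshape(-1,3));print(nm,m.round(4),n.round(3),'tilt',np.degrees(np.arcsin(n[2])).round(1),'psi',np.degrees(np.arctan2(n[1],n[0])).round(1),s,k)
v,u=np.mgrid[0:400,0:640];r=np.hypot((u-312.7),(v-200.1)*1.02)
g=W[(r>7.5)&(r<11.5)&(v>196)]
m,n,s,k=plane(g);print('ring',m.round(4),n.round(3),'lean',np.degrees(np.arccos(n[2])),'psi',np.degrees(np.arctan2(-n[1],-n[0])),s,k)
# ring face points fit: in spindle frame
w=np.load('w.npy')
for deg in (75,80,85,90):
    F=frame(np.radians(deg)); q=w@F
    h=np.histogram(q[:,2],bins=np.arange(q[:,2].min(),q[:,2].max(),.003)); i=np.argsort(h[0])[-4:];print(deg,h[0][i],h[1][i].round(3))
E
```

```text
guard side [0.5194 0.0219 0.1563] [0.464 0.662 0.589] tilt 36.1 psi 55.0 0.0016987639042077636 886
guard scene [0.5129 0.0071 0.1726] [0.458 0.666 0.589] tilt 36.1 psi 55.5 0.00070930361852775 267
ring [ 0.4937 -0.0287  0.1004] [-0.325 -0.449  0.832] lean 33.661162055212024 psi 54.05825834030488 0.0021206939629599387 144
75 [ 96  99 107 121] [-0.047  0.019  0.025  0.022]
80 [ 98  98 101 104] [ 0.047 -0.016  0.053 -0.013]
85 [ 92  97 103 106] [0.015 0.006 0.009 0.078]
90 [ 89  98 103 104] [0.089 0.104 0.032 0.041]
```

Run:
```python
from fit import *
F=frame(np.radians(55.2)); print(F.round(4))
W=cloud(load('scene'));Ws=cloud(load('side'))
def box(q,nm): print(nm,len(q),[tuple(np.nanpercentile(q[:,i],[0.5,2,50,98,99.5]).round(4)) for i in range(3)])
G=np.array([.5129,.0071,.1726])@F; G2=np.array([.5194,.0219,.1563])@F;print('guard in F',G,G2)
for nm,X,sl,g in (('scene',W,np.s_[155:200,290:345],G),('side',Ws,np.s_[170:260,295:360],G2)):
    q=X[sl].reshape(-1,3)@F; q=q[(abs(q[:,0]-g[0])<.004)&(abs(q[:,1]-g[1])<.07)]; box(q,nm)
v,u=np.mgrid[0:400,0:640];r=np.hypot((u-312.7),(v-200.1))
q=W[r<17]@F; z0=(np.array([.4937,-.0287,.1004])@F)[2]
q=q[abs(q[:,2]-z0)<.006]; q=q[abs(q[:,0]-np.median(q[:,0]))<.05]; box(q,'ring')
p=q[:,:2]
# ring disc: maximise count inside 34mm radius & outside bore
from scipy.optimize import least_squares
c=(p.min(0)+p.max(0))/2
best=None
for x in np.arange(c[0]-.02,c[0]+.02,.001):
  for y in np.arange(c[1]-.02,c[1]+.02,.001):
    d=np.hypot(p[:,0]-x,p[:,1]-y); s=((d<.0345)&(d>.0165)).sum()-((d>.0355)|(d<.0155)).sum()
    if best is None or s>best[0]: best=(s,[]) 
    if s==best[0]: best[1].append((x,y))
o=np.mean(best[1],0); print(best[0],len(p),o,z0,'world nose',F@np.r_[o,z0])
# expected from guard
# plug points above the nose
q=W[r<14]@F; q=q[(q[:,2]>z0+.008)&(q[:,2]<z0+.045)&(np.hypot(q[:,0]-o[0],q[:,1]-o[1])<.03)];box(q-np.r_[o,z0],'plug')
```

```text
[[ 0.4617 -0.8211 -0.3355]
 [ 0.6643  0.5707 -0.4827]
 [ 0.5878  0.      0.809 ]]
guard in F [ 0.34298307 -0.41711536 -0.03584645] [ 0.34623532 -0.41400627 -0.05835726]
scene 540 [(np.float64(0.3392), np.float64(0.3398), np.float64(0.343), np.float64(0.346), np.float64(0.3467)), (np.float64(-0.4767), np.float64(-0.465), np.float64(-0.4192), np.float64(-0.3777), np.float64(-0.348)), (np.float64(-0.2545), np.float64(-0.2515), np.float64(-0.0521), np.float64(0.004), np.float64(0.006))]
side 1419 [(np.float64(0.3425), np.float64(0.3429), np.float64(0.3462), np.float64(0.3496), np.float64(0.3501)), (np.float64(-0.4601), np.float64(-0.458), np.float64(-0.4168), np.float64(-0.3783), np.float64(-0.3771)), (np.float64(-0.1132), np.float64(-0.1114), np.float64(-0.0574), np.float64(-0.0019), np.float64(-0.0))]
ring 436 [(np.float64(0.2469), np.float64(0.2487), np.float64(0.2761), np.float64(0.3107), np.float64(0.3132)), (np.float64(-0.451), np.float64(-0.4494), np.float64(-0.4227), np.float64(-0.3884), np.float64(-0.3859)), (np.float64(-0.0754), np.float64(-0.0748), np.float64(-0.0702), np.float64(-0.0652), np.float64(-0.0647))]
368 436 [ 0.28084228 -0.41900922] -0.0705374990948676 world nose [ 0.49740104 -0.01851848  0.10800892]
plug 101 [(np.float64(-0.014), np.float64(-0.0137), np.float64(-0.0035), np.float64(0.011), np.float64(0.0122)), (np.float64(-0.009), np.float64(-0.0088), np.float64(-0.0009), np.float64(0.0088), np.float64(0.0104)), (np.float64(0.009), np.float64(0.0101), np.float64(0.0348), np.float64(0.0398), np.float64(0.0409))]
```

```bash
cat >> fit.py <<'E'
NOSE=np.array([.4974,-.0185,.1080]); F=frame(np.radians(55.2))
RT=np.c_[-F[:,0],F[:,1],-F[:,2]]   # tool x,y,z (right-handed: x=y cross z)
def to(p,Rt):
    o=observe(); d=(np.array(p)-o['position'])/.02
    rv=(R.from_matrix(Rt)*R.from_euler('xyz',o['orientation']).inv()).as_rotvec()/.1
    print('shift units',d.round(2),'turn units',rv.round(2),'clock',o['clock'],'j',o['joint_pos'].round(2))
def chk():
    o=observe(); q=(o['position']-NOSE)@F*1000; Rc=R.from_euler('xyz',o['orientation']).as_matrix()
    print('t',round(o['clock'],2),'TCP in spindle mm',q.round(1),'f in spindle',(o['ft_force']@F).round(1),'rot in spindle deg',np.degrees(R.from_matrix(F.T@Rc@RT.T@F).as_rotvec()).round(2),'open',round(o['opening'],4),'grip',o['gripper_force'])
E
python3 -c "
from fit import *
print(np.linalg.det(RT)); to(NOSE+.15*F[:,2],RT)"
python3 -m creep '[[[0.39,-0.93,0.12,0,0,0.78],[0.39,-0.93,0.12,0,0,0.78],[0.39,-0.93,0.12,0,0,0.78],[0.39,-0.93,0.12,0,0,0.78],[0.39,-0.93,0.12,0,0,0.78],[0.39,-0.93,0.12,0,0,0.78],[0.39,-0.93,0.12,0,0,0.78],[0.39,-0.93,0.12,0,0,0.78],[0.39,-0.93,0.12,0,0,0.78],[0.39,-0.93,0.12,0,0,0.78],[0.39,-0.93,0.12,0,0,0.78],[0.39,-0.93,0.12,0,0,0.78],[0.39,-0.93,0.12,0,0,0.78],[0.39,-0.93,0.12,0,0,0.78],[0.39,-0.93,0.12,0,0,0.78],[0.39,-0.93,0.12,0,0,0.78],[0.39,-0.93,0.12,0,0,0.78]]]' -1
python3 -c "
from fit import *
to(NOSE+.15*F[:,2],RT)"
```

```text
1.0
shift units [ 12.05 -31.36  -1.31] turn units [ 2.   -6.46 12.84] clock 0.15 j [1.09 0.38 0.08 1.27 0.   1.46]
clock: 1.57
position: [0.3388, 0.2196, 0.297]
orientation: [3.141, -0.0, -2.178]
ft_force: [0.3, -0.8, -0.4]
opening: 0.0855
gripper_force: 0.0
shift units [  5.41 -15.52  -3.38] turn units [ 5.16 -3.59  0.  ] clock 1.5667 j [ 0.42  0.02 -0.26  1.29  0.   -0.55]
```

```bash
python3 -m creep '[[[0.3,-0.86,0,0.29,-0.2,0],[0.3,-0.86,0,0.29,-0.2,0],[0.3,-0.86,0,0.29,-0.2,0],[0.3,-0.86,0,0.29,-0.2,0],[0.3,-0.86,0,0.29,-0.2,0],[0.3,-0.86,0,0.29,-0.2,0],[0.3,-0.86,0,0.29,-0.2,0],[0.3,-0.86,0,0.29,-0.2,0],[0.3,-0.86,0,0.29,-0.2,0],[0.3,-0.86,-0.1,0.29,-0.2,0],[0.3,-0.86,-0.2,0.29,-0.2,0],[0.3,-0.86,-0.3,0.29,-0.2,0],[0.3,-0.86,-0.4,0.29,-0.2,0],[0.3,-0.86,-0.4,0.29,-0.2,0],[0.3,-0.86,-0.5,0.29,-0.2,0],[0.3,-0.86,-0.5,0.29,-0.2,0],[0.3,-0.86,-0.5,0.29,-0.2,0],[0.3,-0.86,-0.5,0.29,-0.2,0],[0,0,0,0,0,0]]]'
python3 - <<'E'
from fit import *
to(NOSE+.15*F[:,2],RT);chk()
c=grab('wrist');cv2.imwrite('pics/w1.png',c['color'][:,:,::-1])
E
```

```text
clock: 3.15
position: [0.4467, -0.0918, 0.2264]
orientation: [3.131, 0.634, -2.191]
ft_force: [0.1, 0.4, -0.2]
opening: 0.0853
gripper_force: 0.0
shift units [0.02 0.04 0.15] turn units [-0.09 -0.04  0.06] clock 3.15 j [-0.73  0.14 -0.46  1.06  0.63 -1.72]
t 3.15 TCP in spindle mm [ -2.5  -0.2 148.2] f in spindle [ 0.2  0.1 -0.4] rot in spindle deg [ 0.17 -0.32 -0.58] open 0.0853 grip 0.0
```

View pics/w1.png

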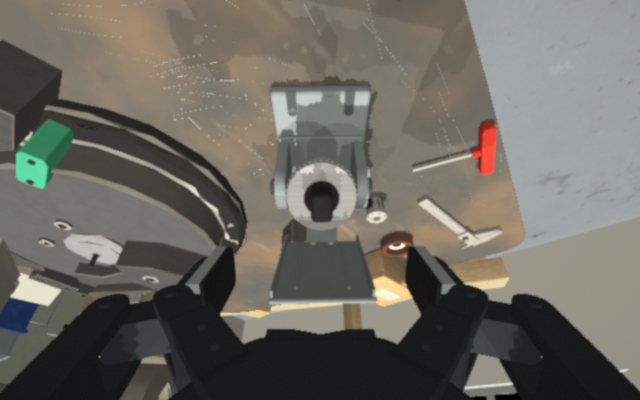

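Wrist view: nose ring centred near (321,194), plug bar at (321,205), guard edge at y≈298; refine from this view.

Run:
```python
from fit import *
W=cloud(load('wrist')); q=(W-NOSE)@F*1000
def box(q,nm): print(nm,len(q),[np.nanpercentile(q[:,i],[1,5,50,95,99]).round(1).tolist() for i in range(3)])
a=q[155:235,280:365].reshape(-1,3)
r=np.hypot(a[:,0],a[:,1])
n=a[(r<40)&(abs(a[:,2])<5)];box(n,'face')
m=n[:,:2]; 
best=(-1,[])
for x in np.arange(-6,6,.5):
  for y in np.arange(-6,6,.5):
    d=np.hypot(m[:,0]-x,m[:,1]-y); s=((d<34.3)&(d>16.5)).sum()-((d>35)|(d<15.5)).sum()
    if s>best[0]:best=(s,[])
    if s==best[0]:best[1].append((x,y))
print(best[0],np.mean(best[1],0))
f=n[(np.hypot(m[:,0],m[:,1])<32)&(np.hypot(m[:,0],m[:,1])>19)]
A=np.c_[f[:,:2],np.ones(len(f))];print('plane slope deg',np.degrees(np.linalg.lstsq(A,f[:,2],rcond=None)[0][:2]),)
box(a[(r<25)&(a[:,2]>32)&(a[:,2]<42)],'bar top');box(a[(r<25)&(a[:,2]>8)],'bar')
g=q[235:300,265:385].reshape(-1,3);g=g[abs(g[:,0]-64)<6];box(g,'guard')
A=np.c_[g[:,1:],np.ones(len(g))];print('guard slope deg y,z',np.degrees(np.linalg.lstsq(A,g[:,0],rcond=None)[0][:2]))
```

```text
face 2967 [[-32.3, -28.8, -5.7, 27.3, 31.3], [-28.4, -24.9, 3.0, 31.1, 34.7], [-2.1, -1.1, 0.2, 4.2, 4.8]]
2500 [0.5 3.5]
plane slope deg [-0.02670442  0.23043647]
bar top 613 [[-12.4, -11.8, -1.0, 10.3, 11.6], [-5.8, -4.9, 3.4, 11.0, 11.9], [32.2, 33.0, 35.9, 37.2, 37.7]]
bar 751 [[-13.0, -12.8, -3.6, 9.7, 11.6], [-5.9, -5.0, 2.8, 11.0, 11.9], [9.2, 15.7, 35.5, 37.1, 37.6]]
guard 5205 [[58.7, 60.6, 62.7, 63.4, 63.7], [-35.9, -33.3, 3.2, 39.2, 42.0], [-38.7, -33.1, 31.3, 70.9, 72.5]]
guard slope deg y,z [-0.1048479   0.09057083]
```

Run:
```python
from fit import *
to(NOSE+.085*F[:,2]+.0015*F[:,1],RT)
W=cloud(load('wrist')); q=(W-NOSE)@F*1000
o=observe();Rc=R.from_euler('xyz',o['orientation']).as_matrix(); t=(W-o['position'])@Rc*1000
for v in (252,258,264,270):
    for s in (np.s_[200:245],np.s_[400:445]):
        print(v,[(u+s.start,*t[v,u+s.start].round(0)) for u in range(0,45,4) if abs(t[v,u+s.start,2])<45])
a=t[155:235,280:365].reshape(-1,3);b=q[155:235,280:365].reshape(-1,3)
k=(np.hypot(b[:,0],b[:,1])<25)&(b[:,2]>32)&(b[:,2]<42);print('bar in tool',np.nanpercentile(a[k],[1,50,99],axis=0).round(1))
```

```text
shift units [ 1.06  1.58 -2.54] turn units [-0.1  -0.04  0.06] clock 3.2 j [-0.73  0.14 -0.46  1.06  0.63 -1.72]
252 [(212, np.float64(12.0), np.float64(-49.0), np.float64(2.0)), (216, np.float64(13.0), np.float64(-46.0), np.float64(2.0)), (220, np.float64(12.0), np.float64(-45.0), np.float64(2.0)), (224, np.float64(12.0), np.float64(-43.0), np.float64(2.0)), (228, np.float64(11.0), np.float64(-42.0), np.float64(5.0)), (232, np.float64(9.0), np.float64(-42.0), np.float64(10.0))]
252 [(408, np.float64(8.0), np.float64(43.0), np.float64(11.0)), (412, np.float64(11.0), np.float64(43.0), np.float64(5.0)), (416, np.float64(12.0), np.float64(44.0), np.float64(2.0)), (420, np.float64(12.0), np.float64(46.0), np.float64(2.0)), (424, np.float64(12.0), np.float64(48.0), np.float64(3.0)), (428, np.float64(12.0), np.float64(49.0), np.float64(2.0))]
258 [(204, np.float64(9.0), np.float64(-53.0), np.float64(2.0)), (208, np.float64(13.0), np.float64(-48.0), np.float64(-5.0)), (212, np.float64(12.0), np.float64(-46.0), np.float64(-4.0)), (216, np.float64(12.0), np.float64(-45.0), np.float64(-4.0)), 
[... 2514 characters left out ...]
t64(8.0))]
270 [(408, np.float64(-1.0), np.float64(43.0), np.float64(9.0)), (412, np.float64(3.0), np.float64(43.0), np.float64(3.0)), (416, np.float64(6.0), np.float64(43.0), np.float64(-3.0)), (420, np.float64(8.0), np.float64(43.0), np.float64(-7.0)), (424, np.float64(11.0), np.float64(43.0), np.float64(-11.0)), (428, np.float64(13.0), np.float64(43.0), np.float64(-16.0)), (432, np.float64(12.0), np.float64(45.0), np.float64(-14.0)), (436, np.float64(13.0), np.float64(47.0), np.float64(-15.0)), (440, np.float64(13.0), np.float64(48.0), np.float64(-16.0)), (444, np.float64(8.0), np.float64(53.0), np.float64(-7.0))]
bar in tool [[-11.8  -7.1 110.8]
 [  0.8   2.1 112.6]
 [ 12.2  10.6 116.2]]
```

```bash
python3 -m creep '[[[0.13,0.2,-0.32,-0.02,0,0.01],[0.13,0.2,-0.32,-0.02,0,0.01],[0.13,0.2,-0.32,-0.02,-0.01,0.01],[0.13,0.2,-0.32,-0.01,-0.01,0.01],[0.13,0.2,-0.32,-0.01,-0.01,0.01],[0.13,0.2,-0.31,-0.01,-0.01,0.01],[0.13,0.2,-0.31,-0.01,0,0],[0.13,0.2,-0.31,0,0,0],[0,0,0,0,0,0]]]'
cat >> fit.py <<'E'
def look(n):
    c=grab('wrist');cv2.imwrite(f'pics/{n}.png',c['color'][:,:,::-1]); W=cloud(c); q=(W-NOSE)@F*1000
    o=observe();Rc=R.from_euler('xyz',o['orientation']).as_matrix(); t=(W-o['position'])@Rc*1000
    r=np.hypot(q[...,0],q[...,1]-2); k=(r<22)&(q[...,2]>30)&(q[...,2]<42)
    print('bar top tool',np.nanpercentile(t[k],[1,10,50,90,99],axis=0).round(1).tolist()); print('bar top spindle',np.nanpercentile(q[k],[1,10,50,90,99],axis=0).round(1).tolist())
    k=(r<32)&(r>20)&(abs(q[...,2])<5); print('face z',np.median(q[k][:,2]), 'n',k.sum()); return c,W,q,t
E
python3 - <<'E'
from fit import *
chk(); look('w2'); to(NOSE+.034*F[:,2]+.002*F[:,1],RT)
E
```

```text
clock: 3.95
position: [0.4669, -0.055, 0.1783]
orientation: [-3.138, 0.628, -2.17]
ft_force: [-0.3, 0.4, 0.1]
opening: 0.0851
gripper_force: 0.0
t 3.95 TCP in spindle mm [ 3.   4.2 84.8] f in spindle [0.2 0.5 0. ] rot in spindle deg [0.04 0.02 0.37] open 0.0851 grip 0.0
bar top tool [[-8.4, -10.0, 47.5], [-5.4, -7.9, 48.5], [4.7, -1.1, 49.5], [14.2, 6.3, 52.2], [15.8, 8.3, 54.7]]
bar top spindle [[-12.8, -6.1, 30.6], [-11.2, -4.1, 33.1], [-1.7, 2.8, 35.8], [8.4, 10.1, 36.8], [11.4, 12.2, 37.8]]
face z 0.10197429276543224 n 3141
shift units [ 0.87  1.08 -2.16] turn units [ 0.02  0.03 -0.05] clock 4.0 j [-0.63  0.17 -0.57  0.86  0.63 -1.61]
```

View pics/w2.png

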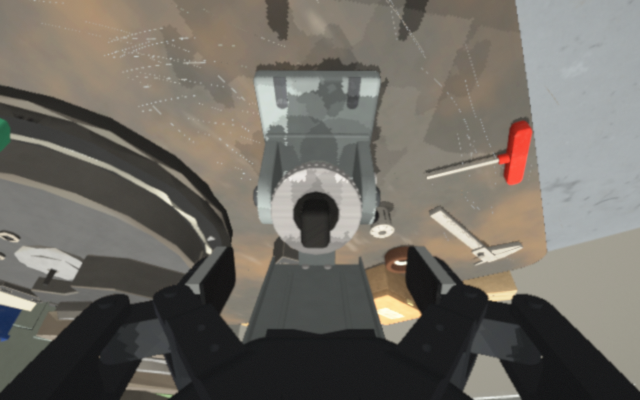

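Plug bar top at (316,232), between the fingers; it sits at about y=+2.7 mm in my spindle frame. I'll adopt that and go in.

```bash
python3 - <<'E'
import re
s=open('fit.py').read().replace("F=frame(np.radians(55.2))\n","F=frame(np.radians(55.2)); NOSE=NOSE+F@np.array([-.0005,.0027,0])\n");open('fit.py','w').write(s)
E
python3 -c "
from fit import *
chk(); to(NOSE+.054*F[:,2],RT);to(NOSE+.034*F[:,2],RT)"
```

```text
t 4.0 TCP in spindle mm [ 3.5  1.1 85.3] f in spindle [0.5 0.1 1.4] rot in spindle deg [0.01 0.02 0.37] open 0.0854 grip 0.0
shift units [ 0.49  0.61 -1.37] turn units [ 0.02  0.03 -0.05] clock 4.0 j [-0.63  0.17 -0.57  0.86  0.63 -1.61]
shift units [ 0.83  1.09 -2.18] turn units [ 0.02  0.03 -0.05] clock 4.0 j [-0.63  0.17 -0.57  0.86  0.63 -1.61]
```

```bash
python3 -m creep '[[[0.12,0.15,-0.34,0,0.01,-0.01],[0.12,0.15,-0.34,0.01,0.01,-0.01],[0.12,0.15,-0.34,0.01,0.01,-0.01],[0.12,0.15,-0.34,0,0,-0.01],[0,0,0,0,0,0]]]' -0.3
python3 -c "
from fit import *
chk(); look('w3'); to(NOSE+.034*F[:,2],RT)"
```

```text
clock: 4.42
position: [0.4766, -0.044, 0.1502]
orientation: [3.14, 0.628, -2.179]
ft_force: [0.7, -0.4, 0.1]
opening: 0.0551
gripper_force: 0.0
t 4.42 TCP in spindle mm [-1.2 -0.2 53.5] f in spindle [ 0.1 -0.8  0.1] rot in spindle deg [ 0.06  0.03 -0.03] open 0.0551 grip 0.0
bar top tool [[-13.6, -8.8, 16.6], [-10.1, -6.5, 17.1], [0.4, 0.5, 18.2], [10.0, 7.5, 21.2], [11.4, 9.8, 23.5]]
bar top spindle [[-12.5, -9.2, 30.5], [-11.1, -6.9, 32.8], [-1.5, 0.1, 35.8], [9.0, 7.2, 36.9], [12.5, 9.4, 37.4]]
face z 0.09925674817048652 n 3920
shift units [ 0.34  0.53 -0.78] turn units [-0.   -0.01 -0.  ] clock 4.4667 j [-0.6   0.2  -0.61  0.75  0.63 -1.56]
```

```bash
python3 -m creep '[[[0.08,0.13,-0.2,0,0,0],[0.08,0.13,-0.2,0,0,0],[0.09,0.13,-0.19,0,0,0],[0.09,0.13,-0.19,0,0,0],[0,0,0,0,0,0]]]' -0.3
python3 -c "
from fit import *
chk(); look('w4'); to(NOSE+.034*F[:,2],RT)"
```

```text
clock: 4.88
position: [0.4838, -0.0339, 0.135]
orientation: [3.141, 0.628, -2.178]
ft_force: [-0.4, 0.8, -0.1]
opening: 0.0556
gripper_force: 0.0
t 4.88 TCP in spindle mm [-0.2 -0.3 33.8] f in spindle [ 0.3  0.8 -0.3] rot in spindle deg [ 0.02  0.02 -0.01] open 0.0556 grip 0.0
bar top tool [[-11.7, -8.8, -3.5], [-8.4, -6.6, -2.7], [2.0, 0.4, -1.7], [11.0, 7.5, 1.3], [12.3, 9.6, 3.6]]
bar top spindle [[-12.4, -9.2, 30.5], [-11.1, -7.0, 32.8], [-2.2, -0.0, 35.9], [8.3, 7.1, 36.9], [11.6, 9.2, 37.6]]
face z 0.10567491827384283 n 4726
shift units [-0.01  0.02 -0.  ] turn units [ 0. -0.  0.] clock 4.9333 j [-0.57  0.22 -0.63  0.69  0.63 -1.52]
```

Aligned. Close on the bar.

```bash
python3 -m creep '[[[0,0,0,0,0,0],[0,0,0,0,0,0],[0,0,0,0,0,0],[0,0,0,0,0,0],[0,0,0,0,0,0],[0,0,0,0,0,0],[0,0,0,0,0,0],[0,0,0,0,0,0]]]' 1 70
python3 -c "
from fit import *
chk()
L=.045
for d in (3,6): 
  a=np.radians(d); print(d,'rot units',(F[:,0]*a/.1).round(3),'shift units',(-L*np.sin(a)*F[:,1]/.02).round(3))
print('draw 1mm',(F[:,2]*.001/.02).round(4))"
```

```text
clock: 5.6
position: [0.4843, -0.0351, 0.1361]
orientation: [-3.14, 0.628, -2.178]
ft_force: [-3.2, -4.2, 5.2]
opening: 0.0168
gripper_force: 68.8
t 5.6 TCP in spindle mm [-0.  -1.4 35.1] f in spindle [-1.2  0.2  7.3] rot in spindle deg [-0.11  0.02  0.01] open 0.0168 grip 68.80176186561584
3 rot units [0.242 0.348 0.308] shift units [ 0.097 -0.067 -0.   ]
6 rot units [0.484 0.696 0.616] shift units [ 0.193 -0.134 -0.   ]
draw 1mm [-0.0168 -0.0241  0.0405]
```

```bash
python3 -m creep '[[[0.091,-0.076,0.025,0.242,0.348,0.308],[0.091,-0.076,0.025,0.242,0.348,0.308],[-0.103,0.058,0.015,-0.242,-0.348,-0.308],[-0.103,0.058,0.015,-0.242,-0.348,-0.308],[-0.103,0.058,0.015,-0.242,-0.348,-0.308],[-0.103,0.058,0.015,-0.242,-0.348,-0.308]]]'
python3 -c "
from fit import *
chk()"
```

```text
clock: 6.1
position: [0.4798, -0.0328, 0.137]
orientation: [-3.034, 0.628, -2.178]
ft_force: [12.7, 3.1, -14.5]
opening: 0.0168
gripper_force: 68.8
t 6.1 TCP in spindle mm [-0.1  3.6 36.3] f in spindle [ -0.6  -8.6 -17.5] rot in spindle deg [-6.15 -0.01  0.  ] open 0.0168 grip 68.84215235710144
```

```bash
python3 -m creep '[[[0.094,-0.076,0.012,0.242,0.348,0.308],[0.094,-0.076,0.012,0.242,0.348,0.308],[0.094,-0.076,0.012,0.242,0.348,0.308],[0.094,-0.076,0.012,0.242,0.348,0.308]]]'
python3 -c "
from fit import *
chk()"
python3 -m creep '[[[-0.107,0.062,0.012,-0.242,-0.348,-0.308],[-0.107,0.062,0.012,-0.242,-0.348,-0.308],[-0.107,0.062,0.012,-0.242,-0.348,-0.308],[-0.107,0.062,0.012,-0.242,-0.348,-0.308]]]'
python3 -c "
from fit import *
chk()"
```

```text
clock: 6.43
position: [0.4862, -0.0387, 0.1374]
orientation: [3.034, 0.627, -2.178]
ft_force: [6.8, 3.0, -13.8]
opening: 0.0169
gripper_force: 71.0
t 6.43 TCP in spindle mm [-0.8 -5.  37.3] f in spindle [ -3.   -3.8 -14.9] rot in spindle deg [ 6.16  0.1  -0.  ] open 0.0169 grip 71.01546049118042
clock: 6.77
position: [0.4781, -0.0339, 0.1378]
orientation: [-3.036, 0.626, -2.179]
ft_force: [14.2, 4.0, -18.8]
opening: 0.0168
gripper_force: 69.8
t 6.77 TCP in spindle mm [-1.2  4.3 38. ] f in spindle [ -1.8  -9.4 -21.9] rot in spindle deg [-6.08  0.11 -0.05] open 0.0168 grip 69.80188250541687
```

```bash
python3 -m creep '[[[0.112,-0.078,0,0.242,0.348,0.308],[0.112,-0.078,0,0.242,0.348,0.308],[0.112,-0.078,0,0.242,0.348,0.308],[0.112,-0.078,0.0,0.242,0.348,0.308]]]'
python3 -c "
from fit import *
chk()"
python3 -m creep '[[[-0.108,0.064,0.010,-0.242,-0.348,-0.308],[-0.108,0.064,0.010,-0.242,-0.348,-0.308],[-0.108,0.064,0.010,-0.242,-0.348,-0.308],[-0.108,0.064,0.010,-0.242,-0.348,-0.308]]]'
python3 -c "
from fit import *
chk()"
```

```text
clock: 7.1
position: [0.4848, -0.0393, 0.1376]
orientation: [3.029, 0.625, -2.181]
ft_force: [1.5, 4.9, -13.9]
opening: 0.0167
gripper_force: 71.6
t 7.1 TCP in spindle mm [-1.8 -4.2 38.2] f in spindle [ -4.2   1.6 -14.1] rot in spindle deg [ 6.36  0.2  -0.15] open 0.0167 grip 71.57283782958984
clock: 7.43
position: [0.4772, -0.0344, 0.1379]
orientation: [-3.04, 0.626, -2.182]
ft_force: [11.9, 4.4, -20.1]
opening: 0.0167
gripper_force: 70.2
t 7.43 TCP in spindle mm [-1.8  4.8 38.7] f in spindle [ -3.4  -7.3 -22.4] rot in spindle deg [-5.96  0.15 -0.16] open 0.0167 grip 70.20848035812378
```

```bash
cat > mv.py <<'E'
from fit import *
import shutil,os
for n,sl in(('scene',np.s_[167:177,303:328]),('side',np.s_[190:225,320:343])):
    if not os.path.exists(n+'0.npz'): shutil.copy(n+'.npz',n+'0.npz')
    a=cloud(load(n+'0')); c=grab(n); b=cloud(c)
    d=((b-a)[sl].reshape(-1,3)); k=(abs(d)<.01).all(1); print(n,'guard shift along x_s mm',round(float(np.median(d[k]@F[:,0])*1000),2),k.sum())
    A,B=[cv2.cvtColor(load(m)['color'],cv2.COLOR_RGB2GRAY)[{'scene':np.s_[190:250,280:345],'side':np.s_[180:275,300:365]}[n]].astype(np.float32) for m in(n+'0',n)]
    print(' foot phase shift px',cv2.phaseCorrelate(A[-40:],B[-40:]))
o=observe();chk()
E
python3 mv.py
```

```text
scene guard shift along x_s mm -2.2 159
 foot phase shift px ((-0.8610967321748078, 0.664134553078469), 0.825201423962911)
side guard shift along x_s mm -1.87 798
 foot phase shift px ((0.593807776002528, -0.5080706583861136), 0.8575240565670861)
t 7.53 TCP in spindle mm [-1.7  5.6 39. ] f in spindle [ -3.6  -8.1 -21.7] rot in spindle deg [-6.02  0.18 -0.04] open 0.0167 grip 70.21825432777405
```

The workhead crept about 2 mm; I was pulling slightly too hard. Ease the pull and keep it near 10–15 N.

```bash
K='python3 -c "from fit import *;chk()"'
python3 -m creep '[[[0.108,-0.080,-0.002,0.242,0.348,0.308],[0.108,-0.080,-0.002,0.242,0.348,0.308]]]' >/dev/null; eval $K
python3 -m creep '[[[0.108,-0.080,-0.002,0.242,0.348,0.308],[0.108,-0.080,-0.002,0.242,0.348,0.308]]]'>/dev/null; eval $K
python3 -m creep '[[[-0.101,0.074,-0.004,-0.242,-0.348,-0.308],[-0.101,0.074,-0.004,-0.242,-0.348,-0.308]]]'>/dev/null; eval $K
python3 -m creep '[[[-0.101,0.074,-0.004,-0.242,-0.348,-0.308],[-0.101,0.074,-0.004,-0.242,-0.348,-0.308]]]'>/dev/null; eval $K
```

```text
t 7.7 TCP in spindle mm [-1.7  0.7 39.6] f in spindle [-3.8  1.1 -9.1] rot in spindle deg [ 0.26  0.17 -0.11] open 0.0169 grip 72.09021806716919
t 7.87 TCP in spindle mm [-1.7 -4.8 39.6] f in spindle [-1.6  1.8 -6.2] rot in spindle deg [ 6.38  0.12 -0.19] open 0.017 grip 72.61595606803894
t 8.03 TCP in spindle mm [-2.  -1.2 38.8] f in spindle [-2.2  1.8 -4.9] rot in spindle deg [ 0.28  0.05 -0.37] open 0.0169 grip 72.81311273574829
t 8.2 TCP in spindle mm [-1.9  4.4 38.8] f in spindle [ -2.8  -3.1 -13.1] rot in spindle deg [-5.94  0.11 -0.2 ] open 0.0167 grip 71.8652594089508
```

```bash
K='python3 -c "from fit import *;chk()"'
python3 -m creep '[[[0.101,-0.080,0.012,0.242,0.348,0.308],[0.101,-0.080,0.012,0.242,0.348,0.308]]]' >/dev/null; eval $K
python3 -m creep '[[[0.101,-0.080,0.012,0.242,0.348,0.308],[0.101,-0.080,0.012,0.242,0.348,0.308]]]'>/dev/null; eval $K
python3 -m creep '[[[-0.106,0.072,0.002,-0.242,-0.348,-0.308],[-0.106,0.072,0.002,-0.242,-0.348,-0.308]]]'>/dev/null; eval $K
python3 -m creep '[[[-0.106,0.072,0.002,-0.242,-0.348,-0.308],[-0.106,0.072,0.002,-0.242,-0.348,-0.308]]]'>/dev/null; eval $K
```

```text
t 8.37 TCP in spindle mm [-3.   2.5 38.6] f in spindle [ -5.6  -2.5 -20.5] rot in spindle deg [ 0.34  0.27 -0.16] open 0.0167 grip 70.85413813591003
t 8.53 TCP in spindle mm [-2.9 -3.5 39.2] f in spindle [ -6.1   1.3 -19.7] rot in spindle deg [ 6.53  0.25 -0.26] open 0.0165 grip 71.09933495521545
t 8.7 TCP in spindle mm [-2.8 -0.3 38.9] f in spindle [ -3.9   0.3 -11.1] rot in spindle deg [ 0.4   0.13 -0.44] open 0.0172 grip 72.22799777984619
t 8.87 TCP in spindle mm [-2.7  5.2 39.3] f in spindle [ -4.1  -3.7 -17.2] rot in spindle deg [-5.84  0.19 -0.27] open 0.017 grip 71.49751782417297
```

```bash
K='python3 -c "from fit import *;chk()"'
python3 -m creep '[[[0.106,-0.074,0,0.242,0.348,0.308],[0.106,-0.074,0,0.242,0.348,0.308],[0.106,-0.074,0,0.242,0.348,0.308],[0.106,-0.074,0,0.242,0.348,0.308]]]' >/dev/null; eval $K
python3 -m creep '[[[-0.106,0.074,0,-0.242,-0.348,-0.308],[-0.106,0.074,0,-0.242,-0.348,-0.308],[-0.106,0.074,0,-0.242,-0.348,-0.308],[-0.106,0.074,0,-0.242,-0.348,-0.308]]]' >/dev/null; eval $K
python3 mv.py
python3 -c "
from h import *
c=grab('wrist')
a=cv2.resize(c['color'][140:300,220:420,::-1],(400,320),interpolation=cv2.INTER_CUBIC)
b=cv2.resize(load('scene')['color'][155:255,260:385,::-1],(400,320),interpolation=cv2.INTER_CUBIC)
cv2.imwrite('pics/w5.png',np.hstack([a,b]))"
```

```text
t 9.2 TCP in spindle mm [-3.4 -3.1 39.5] f in spindle [ -7.3   3.  -11.2] rot in spindle deg [ 6.58  0.31 -0.32] open 0.0169 grip 72.33714938163757
t 9.53 TCP in spindle mm [-3.2  5.7 39.4] f in spindle [ -5.6  -1.9 -14.5] rot in spindle deg [-5.82  0.26 -0.33] open 0.0165 grip 71.93032264709473
scene guard shift along x_s mm -3.16 89
 foot phase shift px ((-1.2758113050931215, 0.8494379865762518), 0.6950373387999005)
side guard shift along x_s mm -3.57 783
 foot phase shift px ((1.149095908279385, -0.5957425354019747), 0.8844938190446959)
t 9.63 TCP in spindle mm [-3.1  6.7 39.5] f in spindle [ -6.3  -3.7 -19.9] rot in spindle deg [-5.82  0.29 -0.19] open 0.0167 grip 70.77264547348022
```

View pics/w5.png

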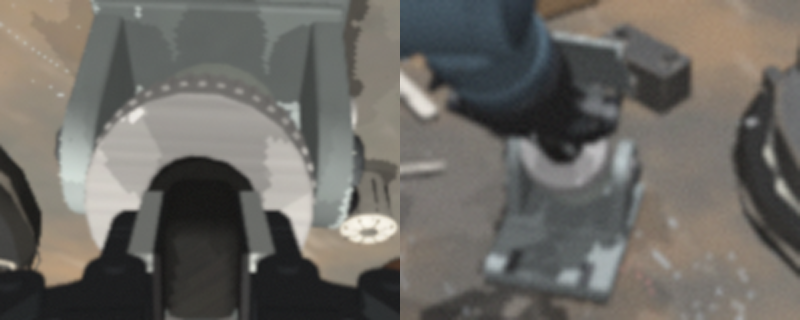

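Wrist view: plug gripped centrally, flange front arc at about (205,165) in the left crop. I'll measure how far the flange has risen off the ring.

```bash
cat > out.py <<'E'
from fit import *
c=grab('wrist'); W=cloud(c); o=observe(); Rc=R.from_euler('xyz',o['orientation']).as_matrix(); t=(W-o['position'])@Rc*1000
# plug axis passes tool origin (0,0.4); tool x=-spindle x -> front of plug at +x
q=(W-NOSE)@F*1000; tc=(o['position']-NOSE)@F*1000
ax=q-tc; k=(np.hypot(ax[...,0],ax[...,1])<36)&(np.hypot(ax[...,0],ax[...,1])>22)&(q[...,0]<tc[0]-12)&(abs(q[...,2])<8)
f=q[k]; A=np.c_[f[:,:2],np.ones(len(f))]
for _ in range(3):
    s=np.linalg.lstsq(A,f[:,2],rcond=None)[0]; r=f[:,2]-A@s; g=abs(r)<1.5; f=f[g];A=A[g]
print('face plane',s[:2].round(3),'z at axis',round(float(s[0]*tc[0]+s[1]*tc[1]+s[2]),2),len(f))
rt=np.hypot(t[...,0],t[...,1]-.4); k=(rt<16)&(rt>13.8)&(t[...,0]>6)&(abs(t[...,1]-.4)<8)&(t[...,2]>15)&(t[...,2]<40)
h=t[k]; print('flange top in tool z',np.percentile(h[:,2],[5,25,50,75,95]).round(1),len(h)); 
p=q[k]; print('flange height above face',np.percentile(p[:,2]-(p[:,:2]@s[:2]+s[2]),[5,25,50,75,95]).round(1))
E
python3 out.py
python3 - <<'E'
from fit import *
# profile along the plug front mid line
t0=cloud(load('wrist'))
o=observe();Rc=R.from_euler('xyz',o['orientation']).as_matrix();t=(t0-o['position'])@Rc*1000;q=(t0-NOSE)@F*1000
im=load('wrist')['color']
for v in range(205,245,2): print(v,im[v,322].tolist(),t[v,322].round(1),q[v,322].round(1))
E
```

```text
face plane [ 0.064 -0.03 ] z at axis 3.86 1638
flange top in tool z [20.1 30.3 31.  32.3 37.8] 190
flange height above face [-1.   4.5  5.6  6.4 15.9]
205 [156, 153, 149] [22.7  2.8 36.9] [-25.9   5.7   2.7]
207 [154, 151, 146] [21.5  2.8 36.9] [-24.7   5.7   2.6]
209 [153, 150, 145] [20.4  2.8 36.8] [-23.6   5.7   2.7]
211 [154, 151, 147] [19.6  2.8 35.4] [-22.8   5.8   4.1]
213 [153, 151, 146] [18.1  2.8 36.4] [-21.4   5.7   3.1]
215 [151, 149, 143] [17.1  2.8 36. ] [-20.3   5.8   3.5]
217 [131, 128, 124] [15.8  2.8 36.3] [-19.    5.8   3.2]
219 [39, 38, 36] [16.   2.8 32.3] [-19.2   6.1   7.2]
221 [32, 32, 29] [15.7  2.7 30. ] [-18.8   6.3   9.5]
223 [32, 32, 29] [14.1  2.8 31.1] [-17.3   6.2   8.4]
225 [34, 33, 31] [13.1  2.8 30.7] [-16.3   6.3   8.7]
227 [31, 32, 29] [11.8  2.8 30.9] [-15.    6.2   8.5]
229 [28, 28, 26] [10.6  2.8 31.1] [-13.8   6.2   8.3]
231 [23, 24, 22] [12.1  2.7 24.3] [-15.2   6.9  15.1]
233 [25, 25, 22] [12.4  2.7 20.6] [-15.6   7.2  18.8]
235 [25, 25, 24] [12.3  2.7 18.2] [-15.4   7.4  21.2]
237 [25, 25, 24] [11.9  2.7 16.6] [-15.    7.6  22.8]
239 [24, 23, 23] [12.4  2.7 12.8] [-15.5   7.9  26.6]
241 [25, 25, 23] [12.   2.6 11.3] [-15.1   8.1  28.1]
243 [26, 25, 25] [12.1  2.6  8.7] [-15.2   8.3  30.7]
```

```bash
cat > st.py <<'E'
from fit import *
o=observe();chk();print('   torque in spindle',(o['torque']@F).round(2))
E
python3 -m creep '[[[0.066,-0.049,0.004,0.161,0.232,0.205],[0.066,-0.049,0.004,0.161,0.232,0.205]]]'>/dev/null; python3 st.py
python3 -m creep '[[[0.066,-0.049,0.004,0.161,0.232,0.205],[0.066,-0.049,0.004,0.161,0.232,0.205]]]'>/dev/null; python3 st.py
python3 -m creep '[[[0.066,-0.049,0.004,0.161,0.232,0.205],[0.066,-0.049,0.004,0.161,0.232,0.205]]]'>/dev/null; python3 st.py;python3 out.py;python3 st.py; python3 mv.py
```

```text
t 9.9 TCP in spindle mm [-3.   3.1 40.1] f in spindle [-7.7  2.  -9.3] rot in spindle deg [-1.55  0.3  -0.27] open 0.0166 grip 72.62978196144104
   torque in spindle [ 0.37  2.07 -0.3 ]
t 10.07 TCP in spindle mm [-2.9 -0.4 40.3] f in spindle [ -7.1   3.9 -12.1] rot in spindle deg [ 2.51  0.27 -0.31] open 0.0169 grip 72.49335050582886
   torque in spindle [ 0.38  2.15 -0.13]
t 10.23 TCP in spindle mm [-2.9 -3.9 40.6] f in spindle [-8.   4.3 -9.6] rot in spindle deg [ 6.52  0.28 -0.29] open 0.0165 grip 72.40524530410767
   torque in spindle [0.06 2.11 0.04]
face plane [0.034 0.004] z at axis 3.33 1338
flange top in tool z [21.  30.6 31.4 33.4 38.6] 193
flange height above face [-0.6  4.5  6.7  7.6 17.7]
t 10.28 TCP in spindle mm [-2.9 -4.4 40.6] f in spindle [-8.   8.  -1.1] rot in spindle deg [ 6.65  0.26 -0.35] open 0.0168 grip 73.46927404403687
   torque in spindle [1.68 1.94 0.04]
scene guard shift along x_s mm nan 0
 foot phase shift px ((-1.4005110938186434, 0.9391844468395121), 0.7804942899280124)
side guard shift along x_s mm -3.57 778
 foot phase shift px ((0.9911497948541523, -0.5779745372889806), 0.9309338261683782)
t 10.38 TCP in spindle mm [-2.9 -4.2 40.7] f in spindle [-7.   5.2 -5.4] rot in spindle deg [ 6.48  0.27 -0.34] open 0.0168 grip 73.15641045570374
  return _methods._mean(a, axis=axis, dtype=dtype,
  ret = ret.dtype.type(ret / rcount)
```

Slower swings work: about 1 mm out, no creep of the workhead.

```bash
python3 -m creep '[[[-0.075,0.042,0.006,-0.161,-0.232,-0.205],[-0.075,0.042,0.006,-0.161,-0.232,-0.205],[-0.075,0.042,0.006,-0.161,-0.232,-0.205]]]'>/dev/null; python3 st.py
python3 -m creep '[[[-0.075,0.042,0.006,-0.161,-0.232,-0.205],[-0.075,0.042,0.006,-0.161,-0.232,-0.205],[-0.075,0.042,0.006,-0.161,-0.232,-0.205]]]'>/dev/null; python3 st.py
python3 -m creep '[[[0.067,-0.054,0.008,0.161,0.232,0.205],[0.067,-0.054,0.008,0.161,0.232,0.205],[0.067,-0.054,0.008,0.161,0.232,0.205]]]'>/dev/null; python3 st.py
python3 -m creep '[[[0.067,-0.054,0.008,0.161,0.232,0.205],[0.067,-0.054,0.008,0.161,0.232,0.205],[0.067,-0.054,0.008,0.161,0.232,0.205]]]'>/dev/null; python3 st.py; python3 mv.py 2>/dev/null|tail -4
```

```text
t 10.63 TCP in spindle mm [-2.9  0.7 41.3] f in spindle [-6.6  2.3 -8.9] rot in spindle deg [ 0.28  0.24 -0.3 ] open 0.0167 grip 72.72425651550293
   torque in spindle [ 0.62  2.06 -0.23]
t 10.88 TCP in spindle mm [-2.9  5.9 41.6] f in spindle [ -5.4  -1.9 -14.6] rot in spindle deg [-5.75  0.21 -0.28] open 0.0166 grip 71.77630305290222
   torque in spindle [ 0.61  1.79 -0.35]
t 11.13 TCP in spindle mm [-3.   1.9 42.1] f in spindle [ -6.7   3.1 -15.8] rot in spindle deg [ 0.5   0.23 -0.28] open 0.0172 grip 71.68506145477295
   torque in spindle [ 0.44  2.01 -0.22]
t 11.38 TCP in spindle mm [-3.  -3.9 42.8] f in spindle [ -7.1   4.  -15.2] rot in spindle deg [ 6.52  0.23 -0.27] open 0.0167 grip 71.83112382888794
   torque in spindle [0.06 1.97 0.05]
 foot phase shift px ((-1.2592106475679188, 0.8407750003280405), 0.7285351557864084)
side guard shift along x_s mm -3.71 786
 foot phase shift px ((0.9958627754986296, -0.5352126165277156), 0.9312849637534883)
t 11.48 TCP in spindle mm [-3.1 -4.2 42.8] f in spindle [-6.3  6.  -7.7] rot in spindle deg [ 6.54  0.22 -0.36] open 0.017 grip 73.05364966392517
```

```bash
python3 -m creep '[[[-0.077,0.046,0.008,-0.161,-0.232,-0.205],[-0.077,0.046,0.008,-0.161,-0.232,-0.205],[-0.077,0.046,0.008,-0.161,-0.232,-0.205],[-0.077,0.046,0.008,-0.161,-0.232,-0.205],[-0.077,0.046,0.008,-0.161,-0.232,-0.205],[-0.077,0.046,0.008,-0.161,-0.232,-0.205]]]'>/dev/null; python3 st.py
python3 -m creep '[[[0.072,-0.057,0.008,0.161,0.232,0.205],[0.072,-0.057,0.008,0.161,0.232,0.205],[0.072,-0.057,0.008,0.161,0.232,0.205],[0.072,-0.057,0.008,0.161,0.232,0.205],[0.072,-0.057,0.008,0.161,0.232,0.205],[0.072,-0.057,0.008,0.161,0.232,0.205]]]'>/dev/null; python3 st.py; python3 mv.py 2>/dev/null|tail -4
```

```text
t 11.98 TCP in spindle mm [-2.9  6.3 44. ] f in spindle [ -6.3  -0.1 -13.1] rot in spindle deg [-5.78  0.21 -0.26] open 0.0171 grip 72.22693204879761
   torque in spindle [ 0.61  1.95 -0.41]
t 12.48 TCP in spindle mm [-3.  -4.1 45.2] f in spindle [ -6.8   3.7 -13.7] rot in spindle deg [ 6.5   0.22 -0.26] open 0.0168 grip 71.94110870361328
   torque in spindle [0.09 2.   0.05]
 foot phase shift px ((-1.229627855166072, 0.9649558771537663), 0.7171749777264065)
side guard shift along x_s mm -3.62 780
 foot phase shift px ((1.0224219926010818, -0.5409152158252191), 0.939482820696301)
t 12.58 TCP in spindle mm [-3.  -4.5 45.3] f in spindle [-6.8  6.2 -6.1] rot in spindle deg [ 6.52  0.21 -0.34] open 0.0168 grip 73.10727953910828
```

```bash
python3 -m creep '[[[-0.081,0.047,0.010,-0.161,-0.232,-0.205],[-0.081,0.047,0.010,-0.161,-0.232,-0.205],[-0.081,0.047,0.010,-0.161,-0.232,-0.205],[-0.081,0.047,0.010,-0.161,-0.232,-0.205],[-0.081,0.047,0.010,-0.161,-0.232,-0.205],[-0.081,0.047,0.010,-0.161,-0.232,-0.205]]]'>/dev/null; python3 st.py
python3 -m creep '[[[0.075,-0.061,0.010,0.161,0.232,0.205],[0.075,-0.061,0.010,0.161,0.232,0.205],[0.075,-0.061,0.010,0.161,0.232,0.205],[0.075,-0.061,0.010,0.161,0.232,0.205],[0.075,-0.061,0.010,0.161,0.232,0.205],[0.075,-0.061,0.010,0.161,0.232,0.205]]]'>/dev/null; python3 st.py; python3 mv.py 2>/dev/null|tail -4
```

```text
t 13.08 TCP in spindle mm [-2.9  6.5 46.7] f in spindle [ -6.8   0.4 -15. ] rot in spindle deg [-5.79  0.2  -0.25] open 0.0168 grip 72.02662825584412
   torque in spindle [ 0.67  1.99 -0.36]
t 13.58 TCP in spindle mm [-3.  -4.3 47.8] f in spindle [ -6.7   3.4 -22.7] rot in spindle deg [ 6.51  0.21 -0.25] open 0.0169 grip 70.81416606903076
   torque in spindle [-0.03  2.05  0.09]
 foot phase shift px ((-1.0084235884696824, 0.7016435064614939), 0.8785769482453664)
side guard shift along x_s mm -3.8 774
 foot phase shift px ((1.0571198960369657, -0.6056295286507805), 0.9308735006385379)
t 13.68 TCP in spindle mm [-3.1 -4.8 47.9] f in spindle [ -6.3   5.9 -11.9] rot in spindle deg [ 6.54  0.21 -0.31] open 0.0168 grip 72.48364090919495
```

```bash
python3 -m creep '[[[-0.083,0.052,0.007,-0.161,-0.232,-0.205],[-0.083,0.052,0.007,-0.161,-0.232,-0.205],[-0.083,0.052,0.007,-0.161,-0.232,-0.205],[-0.083,0.052,0.007,-0.161,-0.232,-0.205],[-0.083,0.052,0.007,-0.161,-0.232,-0.205],[-0.083,0.052,0.007,-0.161,-0.232,-0.205]]]'>/dev/null; python3 st.py
python3 -m creep '[[[0.079,-0.061,0.007,0.161,0.232,0.205],[0.079,-0.061,0.007,0.161,0.232,0.205],[0.079,-0.061,0.007,0.161,0.232,0.205],[0.079,-0.061,0.007,0.161,0.232,0.205],[0.079,-0.061,0.007,0.161,0.232,0.205],[0.079,-0.061,0.007,0.161,0.232,0.205]]]'>/dev/null; python3 st.py
python3 -m creep '[[[-0.086,0.053,0.008,-0.161,-0.232,-0.205],[-0.086,0.053,0.008,-0.161,-0.232,-0.205],[-0.086,0.053,0.008,-0.161,-0.232,-0.205],[-0.086,0.053,0.008,-0.161,-0.232,-0.205],[-0.086,0.053,0.008,-0.161,-0.232,-0.205],[-0.086,0.053,0.008,-0.161,-0.232,-0.205]]]'>/dev/null; python3 st.py
 python3 mv.py 2>/dev/null|tail -4
```

```text
t 14.18 TCP in spindle mm [-2.8  6.7 49.3] f in spindle [ -6.4   0.5 -13. ] rot in spindle deg [-5.79  0.2  -0.25] open 0.0167 grip 72.19138026237488
   torque in spindle [ 0.64  2.04 -0.34]
t 14.68 TCP in spindle mm [-3.3 -4.6 50.3] f in spindle [ -8.5   5.4 -14.1] rot in spindle deg [ 6.5   0.29 -0.27] open 0.0165 grip 72.28074789047241
   torque in spindle [0.56 2.44 0.13]
t 15.18 TCP in spindle mm [-2.8  5.2 52.1] f in spindle [-6.8 -6.9 -5.1] rot in spindle deg [-5.95  0.25 -0.16] open 0.0167 grip 73.33228826522827
   torque in spindle [-1.09  2.27 -0.21]
 foot phase shift px ((-1.1951141596441204, 0.9193005252374604), 0.9387360817856258)
side guard shift along x_s mm -3.88 778
 foot phase shift px ((1.126515372361581, -0.6308005527610483), 0.920381075806088)
t 15.28 TCP in spindle mm [-2.   5.4 52.9] f in spindle [-6.6  3.5 -0.3] rot in spindle deg [-6.    0.18 -0.06] open 0.0167 grip 74.13515210151672
```

```bash
python3 -m creep '[[[0.081,-0.067,0.012,0.161,0.232,0.205],[0.081,-0.067,0.012,0.161,0.232,0.205],[0.081,-0.067,0.012,0.161,0.232,0.205],[0.081,-0.067,0.012,0.161,0.232,0.205],[0.081,-0.067,0.012,0.161,0.232,0.205],[0.081,-0.067,0.012,0.161,0.232,0.205]]]'>/dev/null; python3 st.py
python3 -m creep '[[[-0.094,0.055,0.012,-0.161,-0.232,-0.205],[-0.094,0.055,0.012,-0.161,-0.232,-0.205],[-0.094,0.055,0.012,-0.161,-0.232,-0.205],[-0.094,0.055,0.012,-0.161,-0.232,-0.205],[-0.094,0.055,0.012,-0.161,-0.232,-0.205],[-0.094,0.055,0.012,-0.161,-0.232,-0.205]]]'>/dev/null; python3 st.py
 python3 mv.py 2>/dev/null|tail -4
```

```text
t 15.78 TCP in spindle mm [-1.5 -5.4 54.5] f in spindle [-4.4  8.3 -0.6] rot in spindle deg [ 6.46  0.08 -0.25] open 0.0167 grip 73.90552639961243
   torque in spindle [1.75 1.61 0.22]
t 16.28 TCP in spindle mm [-0.3  4.5 56.8] f in spindle [-0.4  0.4 -0.9] rot in spindle deg [-6.05 -0.09 -0.03] open 0.0166 grip 74.14233326911926
   torque in spindle [ 0.12  0.5  -0.01]
 foot phase shift px ((-1.2040525482415205, 0.8202738007322665), 0.7666418549087313)
side guard shift along x_s mm -4.04 780
 foot phase shift px ((1.1624292036020236, -0.6448993742569655), 0.9413610504733192)
t 16.38 TCP in spindle mm [ 0.2  4.7 57.2] f in spindle [-0.1 -0.2 -0.8] rot in spindle deg [-6.07 -0.11  0.07] open 0.0166 grip 74.12332534790039
```

```bash
python3 -m creep '[[[-0.05,-0.072,0.12,0,0,0],[-0.05,-0.072,0.12,0,0,0],[-0.05,-0.072,0.12,0,0,0],[-0.05,-0.072,0.12,0,0,0],[-0.168,-0.241,0.405,0,0,0],[-0.168,-0.241,0.405,0.08,0.115,0.1],[-0.168,-0.241,0.405,0.08,0.115,0.1],[-0.168,-0.241,0.405,0.08,0.115,0.1],[-0.168,-0.241,0.405,0.08,0.115,0.1],[-0.168,-0.241,0.405,0.08,0.115,0.1],[-0.168,-0.241,0.405,0.08,0.115,0.1],[0,0,0.1,0,0,0]]]'>/dev/null; python3 st.py
python3 mv.py 2>/dev/null
python3 - <<'E'
from fit import *
# tin centre re-measure from current scene
W=cloud(load('scene'));t=W[300:345,365:408].reshape(-1,3);t=t[(t[:,2]>.024)&(t[:,2]<.04)]
A=np.c_[2*t[:,:2],np.ones(len(t))];s=np.linalg.lstsq(A,(t[:,:2]**2).sum(1),rcond=None)[0];print(s[:2],np.sqrt(s[2]+s[0]**2+s[1]**2),(t.min(0)+t.max(0))/2)
W=cloud(load('side'));
yaw=-2.178
for y in (yaw,):
    to([.5275,-.358,.14],R.from_euler('xyz',[np.pi,0,y]).as_matrix())
c=grab('wrist');b=load('scene')['color']
cv2.imwrite('pics/x1.png',np.hstack([cv2.resize(c['color'][:,:,::-1],(400,300)),cv2.resize(b[150:300,240:440,::-1],(400,300))]))
E
```

```text
t 17.38 TCP in spindle mm [  0.6   2.2 142.1] f in spindle [-0.  -1.7 -0.4] rot in spindle deg [-0.25  0.   -0.06] open 0.0165 grip 74.10385966300964
   torque in spindle [ 0.01  0.59 -0.01]
scene guard shift along x_s mm -2.82 14
 foot phase shift px ((-1.399949496222817, 0.9208321687197305), 0.7913960663808717)
side guard shift along x_s mm -4.1 780
 foot phase shift px ((1.3488365938466629, -0.638936789486447), 0.9596298760837979)
t 17.48 TCP in spindle mm [  0.6   3.1 140.9] f in spindle [-0.2  0.  -0.6] rot in spindle deg [-0.24  0.01 -0.04] open 0.0167 grip 74.10335540771484
[ 0.52740299 -0.3583948 ] 0.02967793628077483 [ 0.52781028 -0.35805849  0.02886517]
shift units [  4.1  -13.74  -4.1 ] turn units [-5.14  3.62  0.02] clock 17.4833 j [-0.72  0.13 -0.49  1.03  0.62 -1.7 ]
```

View pics/x1.png

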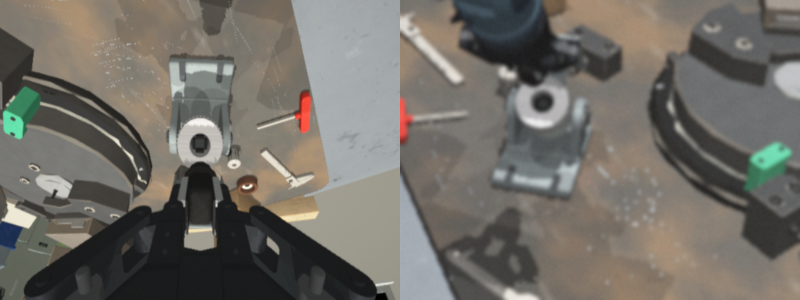

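Plug is out and gripped, the bore at (200,145) left / (542,102) right is open, and the workhead is upright. On to the tin.

```bash
python3 -m creep '[[[0.25,-0.86,0,-0.32,0.226,0],[0.25,-0.86,0,-0.32,0.226,0],[0.25,-0.86,0,-0.32,0.226,0],[0.25,-0.86,0,-0.32,0.226,0],[0.25,-0.86,0,-0.32,0.226,0],[0.25,-0.86,0,-0.32,0.226,0],[0.25,-0.86,0,-0.32,0.226,0],[0.25,-0.86,0,-0.32,0.226,0],[0.25,-0.86,0,-0.32,0.226,0],[0.25,-0.86,0,-0.32,0.226,0],[0.25,-0.86,0,-0.32,0.226,0],[0.25,-0.86,0,-0.32,0.226,0],[0.25,-0.86,0,-0.32,0.226,0],[0.25,-0.86,-0.2,-0.32,0.226,0],[0.25,-0.86,-0.4,-0.32,0.226,0],[0.25,-0.8,-0.5,-0.32,0.226,0],[0,0,-0.4,0,0,0],[0,0,0,0,0,0]]]'
python3 - <<'E'
from fit import *
to([.5275,-.358,.14],R.from_euler('xyz',[np.pi,0,-2.178]).as_matrix())
c=grab('wrist');W=cloud(c);o=observe()
t=W.reshape(-1,3);t=t[(abs(t[:,0]-.5275)<.05)&(abs(t[:,1]+.358)<.05)&(t[:,2]>.026)&(t[:,2]<.042)]
A=np.c_[2*t[:,:2],np.ones(len(t))];s=np.linalg.lstsq(A,(t[:,:2]**2).sum(1),rcond=None)[0];print('tin',s[:2],np.sqrt(s[2]+s[0]**2+s[1]**2),(t.min(0)+t.max(0))/2,len(t),np.percentile(t[:,2],90))
cv2.imwrite('pics/x2.png',c['color'][:,:,::-1])
E
```

```text
clock: 19.03
position: [0.524, -0.3548, 0.1886]
orientation: [3.135, 0.003, -2.18]
ft_force: [0.7, -0.3, -0.5]
opening: 0.0168
gripper_force: 74.2
shift units [ 0.18 -0.16 -2.43] turn units [-0.06 -0.04  0.02] clock 19.0333 j [-0.7   0.53  0.14  1.19  0.   -1.66]
tin [ 0.52575852 -0.35685799] 0.029631983734846837 [ 0.52577719 -0.35677914  0.03015852] 348 0.032414799308276926
```

View pics/x2.png

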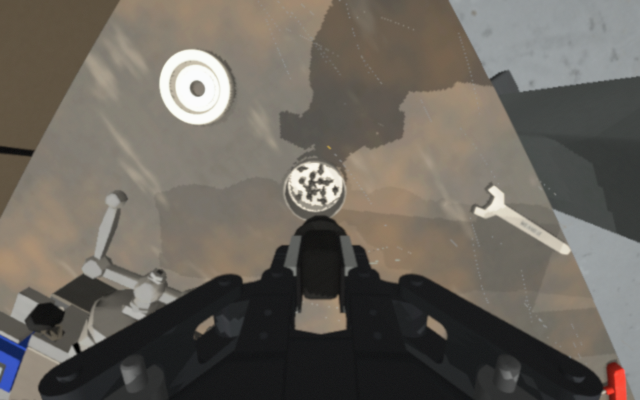

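Tin at (317,188) ahead of the fingers, upright with screws inside; plug hangs vertical. Descend.

```bash
python3 -m creep '[[[0.02,-0.02,-0.6,-0.01,-0.01,0],[0.02,-0.02,-0.6,-0.01,-0.01,0],[0.02,-0.02,-0.6,-0.01,-0.01,0],[0.02,-0.02,-0.6,-0.01,-0.01,0],[0.02,-0.02,-0.6,-0.01,0,0],[0.02,-0.02,-0.6,-0.01,0,0],[0,-0.01,-0.5,0,0,0],[0,0,-0.3,0,0,0],[0,0,0,0,0,0]]]'
python3 -c "
from fit import *
to([.5265,-.3575,.063],R.from_euler('xyz',[np.pi,0,-2.178]).as_matrix())
c=grab('wrist');W=cloud(c);to([.5265,-.3575,.063],R.from_euler('xyz',[np.pi,0,-2.178]).as_matrix())
t=W.reshape(-1,3);t=t[(abs(t[:,0]-.5275)<.05)&(abs(t[:,1]+.358)<.05)&(t[:,2]>.026)&(t[:,2]<.038)]
A=np.c_[2*t[:,:2],np.ones(len(t))];s=np.linalg.lstsq(A,(t[:,:2]**2).sum(1),rcond=None)[0];print('tin',s[:2],np.sqrt(s[2]+s[0]**2+s[1]**2),len(t))"
```

```text
clock: 19.83
position: [0.526, -0.3578, 0.1023]
orientation: [-3.14, -0.001, -2.18]
ft_force: [-0.4, -0.1, -0.8]
opening: 0.0167
gripper_force: 74.2
shift units [ 0.03  0.02 -1.97] turn units [0.02 0.01 0.02] clock 19.8333 j [-0.7   0.58 -0.01  0.99 -0.   -1.66]
shift units [ 0.    0.04 -2.01] turn units [0.03 0.02 0.03] clock 19.8833 j [-0.7   0.58 -0.    0.99 -0.   -1.66]
tin [ 0.52579468 -0.35703023] 0.029551007911812838 540
```

```bash
python3 -m creep '[[[0,0,-0.4,0,0,0],[0,0,-0.4,0,0,0],[0,0,-0.4,0,0,0],[0,0,-0.3,0,0,0],[0,0.02,-0.2,0,0,0],[0,0,-0.1,0,0,0],[0,0,-0.1,0,0,0],[0,0,0,0,0,0],[0,0,0,0,0,0]]]'
python3 st.py
```

```text
clock: 20.63
position: [0.5271, -0.3587, 0.0657]
orientation: [-3.137, -0.001, -2.181]
ft_force: [-0.3, -0.7, -0.0]
opening: 0.0168
gripper_force: 74.2
t 20.63 TCP in spindle mm [-236.6 -221.3  120. ] f in spindle [-0.6 -0.2  0.5] rot in spindle deg [-0.32 36.08 -0.05] open 0.0168 grip 74.15371656417847
   torque in spindle [-0.02  0.02 -0.05]
```

```bash
python3 -m creep '[[[0,0,-0.1,0,0,0],[0,0,0,0,0,0],[0,0,0,0,0,0]]]'
python3 -m creep '[[[0,0,0,0,0,0],[0,0,0,0,0,0],[0,0,0,0,0,0],[0,0,0,0,0,0],[0,0,0,0,0,0]]]' 0.1
python3 -m creep '[[[0,0,0.2,0,0,0],[0,0,0.4,0,0,0],[0,0,0.6,0,0,0],[0,0,0.8,0,0,0],[0,0,0.8,0,0,0],[0,0,0.8,0,0,0],[0,0,0.8,0,0,0],[-0.4,0.4,0.5,0,0,0],[-0.6,0.6,0.2,0,0,0],[-0.6,0.6,0,0,0,0],[-0.6,0.6,0,0,0,0],[0,0,0,0,0,0],[0,0,0,0,0,0]]]'
python3 -c "
from h import *
c=grab('wrist');b=grab('scene')['color']
cv2.imwrite('pics/x3.png',np.hstack([cv2.resize(c['color'][:,:,::-1],(400,300)),cv2.resize(b[150:360,220:500,::-1],(400,300))]))"
```

```text
clock: 20.88
position: [0.5271, -0.3586, 0.0637]
orientation: [-3.137, -0.001, -2.181]
ft_force: [-0.7, 0.2, 0.3]
opening: 0.0169
gripper_force: 74.2
clock: 21.3
position: [0.5271, -0.3586, 0.0637]
orientation: [-3.137, -0.001, -2.181]
ft_force: [-0.2, 0.7, 0.7]
opening: 0.0382
gripper_force: 0.0
clock: 22.38
position: [0.483, -0.3144, 0.1665]
orientation: [-3.136, -0.002, -2.18]
ft_force: [0.3, -0.1, -0.4]
opening: 0.0382
gripper_force: 0.0
```

View pics/x3.png

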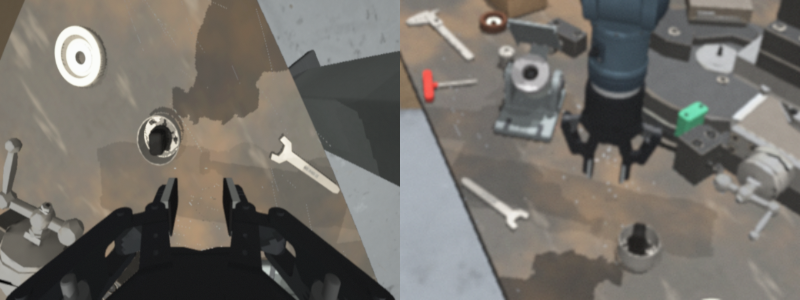

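The plug stands in the upright tin at (160,135) left and (640,240) right. The gripper is clear and the bore is open.

```bash
python3 -c "
from h import *
print(hand_in())"
```

```text
the job is handed in; nothing more can be done
None
```

The plug is out of the bore and standing in the upright tin, released with the gripper clear, and the job is handed in at about 22 s; the workhead stayed upright but slid about 5 mm forward (roughly 4 mm in the first swings, when I pulled too hard).

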